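# Set the filter changer to its third click

### The arm

A 6-joint arm with a two-finger parallel gripper is mounted at the origin on a cart in front of the work surface, level with it; the furniture and walls round the work are solid. World frame = base frame: x ahead of the robot, y to its left, z up, the work surface at z = 0. Lengths are in m, angles in degrees, forces in N, time in s.
With the tool pointing down it reaches from about 0.4 to 0.825 m from the base axis. Payload 7 kg.
Tool frame: the origin (TCP) lies at the centre of the arm's flange, where the gripper is bolted on; the fingertips stand 178 mm ahead of it and the grasp point (between the pads) lies 159 mm ahead of it (tip_reach is the distance from the TCP to the fingertips, in m); z points along the fingers, y is the line along which they close (so a half turn about z gives the same grasp; the last joint's range is limited). The gripper opens to 88 mm and grips with 3 to 60 N. Pads are 19 mm wide; open, the fingers measure 130 mm over their backs; the gripper's body (78 mm by 193 mm) begins 47 mm behind the grasp point.
Start: joints at [-46.748, 20.546, 0.682, 0, -70.136, -16.507], TCP at [0.304, -0.603, 0.405] pointing down, gripper open.
Joint ranges: [-176.03, 176.03], [-82.01, 121.73], [-58.28, 71.71], [-173.87, 95.51], [-174.79, -0.11], [-173.66, 173.66]. Speed limits (degrees/s): [136.94, 136.94, 172.46, 180, 180, 180].

### API

Orientations are given as [roll, pitch, yaw] about the fixed x, y, z axes, in that order (R = Rz(yaw) Ry(pitch) Rx(roll)).
In Python, from plant import * gives the robot as it stands.
- The arm moves only by the shell command python3 -m handwheel 'ROWS'. ROWS is JSON, a list of rows, each a list of 7 numbers: the opening, from -1 (shut) to 1 (fully open), then the shift along the tool's x, y, z as a fraction of full scale, then the turn, a rotation vector about the tool's x, y, z as a fraction of full scale. A call has 1 to 5 rows; each row shifts and turns the commanded pose from where the row before left it, along the tool's axes as they then stand; what a row does not reach is not made up. Full scale, the value 1, is 0.025 m for a shift and 6 degrees for a turn. A row lasts 1/8 s, in which the tool goes at most 62.5 mm and 10.7 degrees, less where a joint would pass 70% of its speed; a pose out of reach is approached as far as the arm can. A call with a number of a shift or a turn outside -1 to 1 is refused whole. A call with a gripper value outside its range is refused whole. The fingers move at their own pace and stop on an object; the grip force is fixed at half the most. Time passes only in rows, so rows that do not move let the fingers close. It gives the time, the measured TCP pose, the force, the opening and the grip force at its end, in the units of the state.
- get_obs(): the state, without advancing time (a new reading comes with each control period).
- snapshot(name): name is "side" or "top"; returns a dict with "color" (384x512x3 uint8, red, green, blue), "fx", "fy", "cx", "cy" (pixels), "R" (3x3) and "t" (3): a world point X has camera coordinates R X + t. Camera axes: x right, y down, z forward; pixel columns grow to the right and rows downward; lengths in m; the calibration is good to about 2 mm. A picture is of the moment at which its call begins. There is no depth.
- close_job(): hands the job in; it is judged then, once.
The state is a dict: "clock": time; "joint_pos": joint angles; "qvel": joint speeds; "tau": joint torques, N m; "tool_pos": TCP position; "orientation": TCP orientation; "force": force on the tool from outside, world axes, zero at the start; "moment": the same for the moment, N m; "opening": finger opening in m; "gripper_force": force on a finger pad.
Only numpy, scipy, OpenCV 4.12 (cv2) and the standard library are available. Lean on these libraries where they do the work, as an engineer would, in place of code of your own. Each camera call takes 0.05 s, during which the arm holds its last target. There are 200 camera calls.

### The job

Set the filter changer standing among the lab things to its third filter. With a fingertip push the black lever back to its home end (the end with the round metal port), then push it out again from there click by click and leave it resting at the third click, never going on past it. Only push the lever, do not pinch it, and leave the small things around it where they are.

Things in the scene. Friction and masses are not known exactly. Their poses are not given: they have to be found in the camera images.
- filter_changer: Filter changer: a low flat grey box fixed to the bench, 64 mm in its x, 180 mm in its y, 36 mm high (smooth flat top), with a dark slot along its y axis in the top and a steel round port (26 mm across, 16 mm long) sticking out of its home end (the -y end). Flat marks beside the slot on its -x side: a bar at home, then one dot for each of five stops. Origin: centre of its underside, on the bench; x across the slot, y along the slot from home outward, z up.
- stop_home (a point): Point on the slot's centre line, on the box's top face, where the middle of the lever stands when it is home: 40 mm from the box's centre towards the port.
- stop_third (a point): Point on the slot's centre line, on the box's top face, where the middle of the lever stands at the third click (48 mm from home).
- lever_top (a point): Middle of the top of the lever: an upright black tab 28 mm wide across the slot, 12 mm thick along it; its top is 34 mm above the box's top face, its broad faces reach down to 7 mm above it (only a thin stem below). Pressing two opposite faces of the tab at once is a pinch.
- lever (a joint): Travel of the lever in m along the box's +y: 0 at home (a hard end 2 mm behind it), clicks every 0.016 m at 0.016, 0.032, 0.048 (the third), 0.064 and 0.080. Spring detents: some 5 to 8 N are needed to leave a stop, the force then falls off, and halfway to the next stop it lets go: the lever jumps by itself the remaining 8 mm into that stop, ahead of a slow finger. It starts at or near the first or second click; let alone, it settles into a stop.
- stain_dropper: Small dropper bottle, 31 mm across, 56 mm high, standing loose behind the box. Origin: centre of its underside.
- dust_cap: Black round cap, 33 mm across, 16 mm high, lying loose behind the box. Origin: centre of its underside.
- petri_dish: Round shallow dish, 55 mm across, 14 mm high, lying loose in front of the box. Origin: centre of its underside.

How it is judged:
By the outcome, as a careful person would: the job done as asked, in the order asked, and still so for the second after the job is handed in, with the robot touching nothing.
It also fails if it takes over 66 s, if anything falls off the work surface, if the arm or the gripper's body presses on something with over 40 N, if the wrist force passes 120 N, or if a joint passes its speed limit or range.

## Working session

There is one attempt and no reset: what is moved stays moved. The work goes in short steps, Python scripts to look and compute and a shell command to move; the robot and the scene stay as the last step left them, time stands still between calls to the robot, and variables do not carry over. Pictures are saved under pics/ and viewed, at most 10 in all, crops included, and the job is handed in when it is done.

```bash
mkdir -p pics; ls; python3 - <<'E'
from plant import *
import cv2
for n in("top","side"):
    s=snapshot(n); cv2.imwrite(f"pics/{n}0.png",cv2.resize(s["color"][:,:,::-1],(768,576)))
    print(n,s["fx"],s["fy"],s["cx"],s["cy"],s["R"],s["t"])
o=get_obs();print(o)
E
```

```text
pics
top 447.08725312041236 447.08725312041236 255.58293306652885 195.95136485272172 [[ 0.02507287 -0.99905577  0.03548122]
 [-0.99903889 -0.02631733 -0.03505272]
 [ 0.03595339 -0.03456825 -0.99875542]] [-0.29998004  0.54952541  0.90022773]
side 352.77577222351755 352.77577222351755 253.69088390419043 191.60522432363575 [[-0.78832974  0.61521096 -0.00719033]
 [ 0.41155304  0.51860375 -0.74944929]
 [-0.45734048 -0.59377237 -0.6620227 ]] [ 0.61098214 -0.04431342  0.98581439]
{'clock': 0.1, 'joint_pos': array([-4.67479185e+01,  2.05880183e+01,  6.40903708e-01, -1.66683232e-02,
       -7.01364901e+01, -1.65077388e+01]), 'qvel': array([-0.01531449, -0.11188495,  0.17401918, -0.03522761, -0.08813802,
       -0.00177487]), 'tau': array([-1.43083442e-03, -5.84160769e+01,  2.93749523e+01,  7.01551393e+00,
        1.01525907e-02, -8.25574352e-05]), 'tool_pos': array([ 0.30369213, -0.6026453 ,  0.40382608]), 'orientation': array([ 1.79915389e+02, -8.73352151e-03, -1.53261326e+02]), 'force': array([-0.08192149,  1.05271207,  0.42013769]), 'moment': array([-0.02033708, -0.00691253,  0.00120665]), 'gripper_force': 0.0, 'opening': 0.0874185080620239}
```

View pics/top0.png

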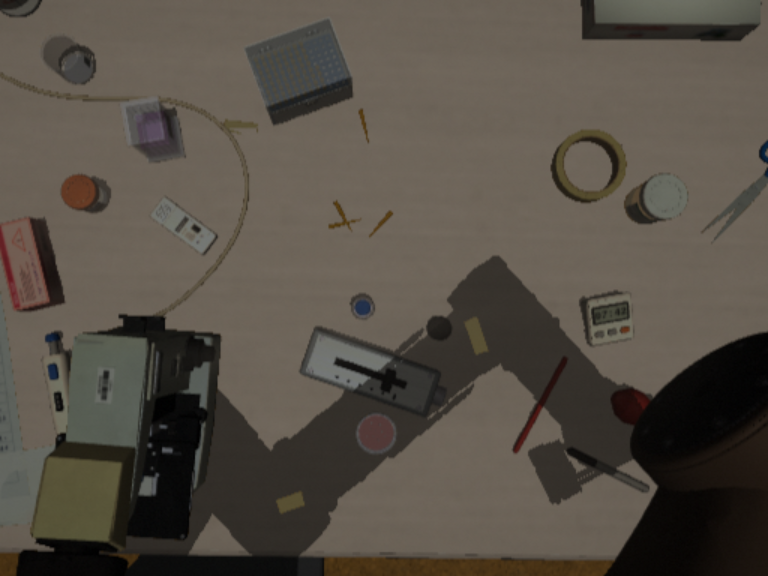

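View pics/side0.png

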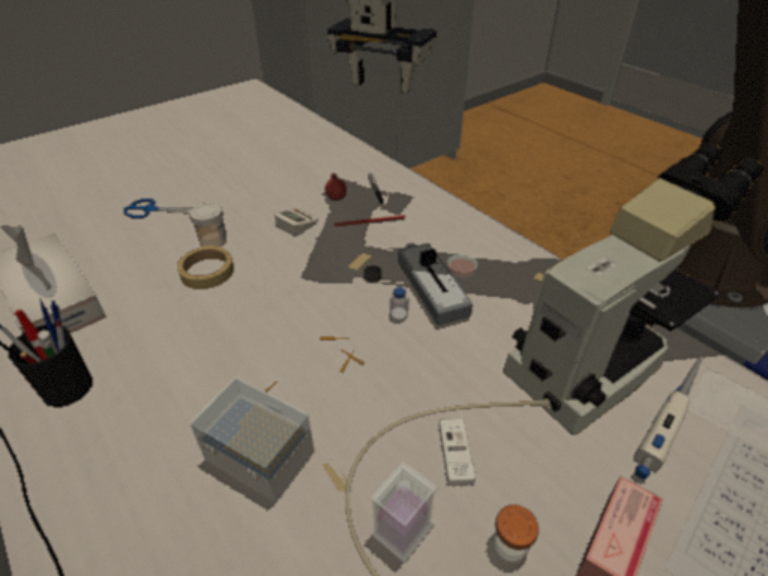

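The top view shows the box at about (373,370) with its port at (438,398) and the lever near (392,380). The dropper is at (363,307), the cap at (438,327) and the dish at (376,433). I'll enlarge this area.

```bash
python3 - <<'E'
from plant import *
import cv2,numpy as np
a=snapshot("top")["color"][195:315,190:310,::-1]
b=snapshot("side")["color"][150:230,235:335,::-1]
g=lambda i:np.clip((i/255.)**.6*255,0,255).astype('uint8')
cv2.imwrite("pics/c1.png",cv2.resize(g(a),(600,600),interpolation=cv2.INTER_CUBIC))
cv2.imwrite("pics/c2.png",cv2.resize(g(b),(700,560),interpolation=cv2.INTER_CUBIC))
E
```

```text
(no output)
```

View pics/c1.png

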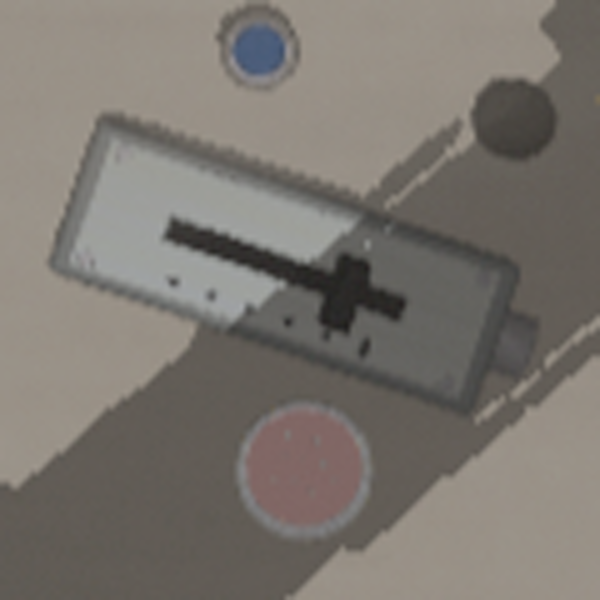

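View pics/c2.png

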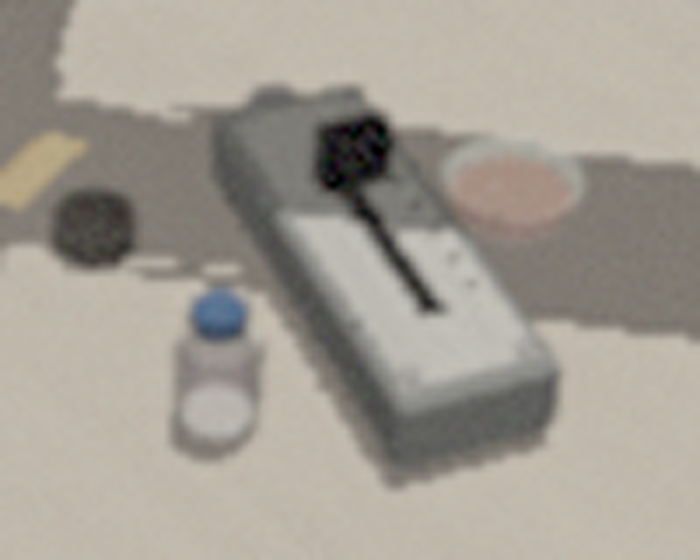

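The crop shows the home bar at (364,346) and the dots from (327,336) to (173,282). The slot ends are at (165,230) and (404,307), and the lever tab is around (345,293), at about click 1. Next: world positions.

```bash
cat > h.py <<'E'
from plant import *
import numpy as np, cv2
def pix(s,X):
    c=s["R"]@np.array(X)+s["t"]; return np.array([s["fx"]*c[0]/c[2]+s["cx"],s["fy"]*c[1]/c[2]+s["cy"]])
def ray(s,uv,z):
    R,t=np.array(s["R"]),np.array(s["t"]); d=R.T@np.array([(uv[0]-s["cx"])/s["fx"],(uv[1]-s["cy"])/s["fy"],1]); c=-R.T@t
    return c+d*(z-c[2])/d[2]
def crop(u,o,k): return np.array(o)+(np.array(u)+.5)/k-.5
E
python3 - <<'E'
from h import *
s=snapshot("top");e=snapshot("side")
T=lambda u,z:ray(s,crop(u,(190,195),5),z)
S=lambda u,z:ray(e,crop(u,(235,150),7),z)
m=np.array([T(u,.036) for u in [(364,346),(327,336),(288,322),(250,310),(211,295),(173,282)]])
print(m.round(4)); p=np.polyfit(np.arange(6)*.016,m[:,:2],1);d=p[0];print("dir",d,np.hypot(*d),np.degrees(np.arctan2(d[1],d[0])))
sl=[T(u,.036) for u in[(404,307),(165,230)]];print("slot",sl,np.linalg.norm(sl[0]-sl[1]),np.degrees(np.arctan2(*(sl[1]-sl[0])[1::-1])))
print("slot far side",S((430,308),.036))
print("corners",[T(u,.034).round(4) for u in[(108,116),(515,265),(468,408),(55,265)]])
print("lever top",T((345,291),.07),S((358,130),.07))
print("cap",T((514,118),.016),"drop",T((259,48),.056),"dish",T((305,470),.014))
E
```

```text
[[ 0.4216 -0.302   0.036 ]
 [ 0.4252 -0.2872  0.036 ]
 [ 0.4304 -0.2715  0.036 ]
 [ 0.4349 -0.2563  0.036 ]
 [ 0.4405 -0.2406  0.036 ]
 [ 0.4453 -0.2254  0.036 ]]
dir [0.30120643 0.96012448] 1.0062625530746463 72.58252299104622
slot [array([ 0.43737376, -0.31756446,  0.036     ]), array([ 0.46579624, -0.22167248,  0.036     ])] 0.10001554009115919 73.49012114392526
slot far side [ 0.46644542 -0.2232187   0.036     ]
corners [array([ 0.5105, -0.1977,  0.034 ]), array([ 0.4549, -0.3618,  0.034 ]), array([ 0.3976, -0.3443,  0.034 ]), array([ 0.4508, -0.1784,  0.034 ])]
lever top [ 0.44629222 -0.29236225  0.07      ] [ 0.44804294 -0.28484478  0.07      ]
cap [ 0.5134464  -0.36224884  0.016     ] drop [ 0.53874672 -0.25704791  0.056     ] dish [ 0.36836048 -0.28037907  0.014     ]
```

```bash
python3 -m handwheel '[[-1,0,0,0,0,0,-0.95],[-1,0,0,0,0,0,-0.95],[-1,0,0,0,0,0,-0.95],[-1,0,0,0,0,0,-0.95],[-1,0,0,0,0,0,-0.95]]'; python3 -m handwheel '[[-1,0,0,0,0,0,-0.95],[-1,0,0,0,0,0,-0.95],[-1,0,0,0,0,0,-0.95],[-1,0,0,0,0,0,0],[-1,0,0,0,0,0,0]]'
python3 - <<'E'
from h import *
s=snapshot("top");e=snapshot("side")
def tri(a,b):
    r=min((np.hypot(*(ray(s,np.array(a)/1.5,z)-ray(e,np.array(b)/1.5,z))[:2]),z) for z in np.arange(0,.6,.005)); return r,ray(s,np.array(a)/1.5,r[1])
print(tri((85,455),(668,205)),tri((105,385),(600,262)),tri((155,335),(565,262)))
E
```

```text
clock: 0.92
tool_pos: [0.3037, -0.6027, 0.4046]
orientation: [180.0, 0.0, -124.6]
force: [0.2, 0.7, 0.3]
opening: 0.0434
gripper_force: 0.0
clock: 1.55
tool_pos: [0.3037, -0.6028, 0.4046]
orientation: [180.0, 0.0, -107.8]
force: [-0.0, 0.0, 0.2]
opening: 0.0006
gripper_force: 0.0
((np.float64(0.032008915956454415), np.float64(0.29)), array([ 0.38975306, -0.00199423,  0.29      ])) ((np.float64(0.0012905657339727045), np.float64(0.23)), array([0.44855236, 0.00438839, 0.23      ])) ((np.float64(0.03165880250410094), np.float64(0.23)), array([ 0.50084845, -0.04431512,  0.23      ]))
```

```bash
python3 -m handwheel '[[-1,-0.5,-0.1,0,0,0,0],[-1,-0.98,-0.1,0,0,0,0],[-1,-0.98,-0.1,0,0,0,0],[-1,-0.98,-0.1,0,0,0,0],[-1,-0.98,-0.1,0,0,0,0]]'; python3 -m handwheel '[[-1,-0.98,-0.1,0,0,0,0],[-1,-0.98,-0.1,0,0,0,0],[-1,-0.98,-0.1,0,0,0,0],[-1,-0.98,-0.1,0,0,0,0],[-1,-0.98,-0.1,0,0,0,0]]';python3 -m handwheel '[[-1,-0.98,-0.1,0,0,0,0],[-1,-0.98,-0.1,0,0,0,0],[-1,-0.98,-0.1,0,0,0,0],[-1,-0.98,-0.1,0,0,0,0],[-1,-0.98,-0.1,0,0,0,0]]';python3 -m handwheel '[[-1,-0.6,-0.06,0,0,0,0],[-1,0,0,0,0,0,0]]'
```

```text
clock: 2.28
tool_pos: [0.3499, -0.499, 0.4049]
orientation: [-180.0, 0.0, -107.6]
force: [0.5, -1.2, -0.2]
opening: 0.0004
gripper_force: 0.0
clock: 2.9
tool_pos: [0.3985, -0.3861, 0.4049]
orientation: [-180.0, 0.0, -107.6]
force: [-0.5, 0.1, -0.1]
opening: 0.0005
gripper_force: 0.0
clock: 3.52
tool_pos: [0.4472, -0.2732, 0.4049]
orientation: [-180.0, 0.0, -107.6]
force: [1.3, 0.2, 0.5]
opening: 0.0007
gripper_force: 0.0
clock: 3.78
tool_pos: [0.4534, -0.2602, 0.4049]
orientation: [-180.0, 0.0, -107.5]
force: [-0.1, -0.1, 0.2]
opening: 0.0006
gripper_force: 0.0
```

```bash
python3 -m handwheel '[[-1,0,0,0.9,0,0,0],[-1,0,0,0.9,0,0,0],[-1,0,0,0.9,0,0,0],[-1,0,0,0.9,0,0,0],[-1,0,0,0.9,0,0,0]]'; python3 -m handwheel '[[-1,0,0,0.8,0,0,0],[-1,0,0,0,0,0,0]]'
python3 - <<'E'
from h import *
b=snapshot("side")["color"][100:230,235:385,::-1]
cv2.imwrite("pics/c3.png",cv2.resize(np.clip((b/255.)**.6*255,0,255).astype('uint8'),(690,598),interpolation=cv2.INTER_CUBIC))
E
```

```text
clock: 4.4
tool_pos: [0.4529, -0.2619, 0.2915]
orientation: [-180.0, -0.0, -107.7]
force: [-1.0, 0.6, -0.2]
opening: 0.0007
gripper_force: 0.0
clock: 4.65
tool_pos: [0.4524, -0.2617, 0.2709]
orientation: [179.8, -0.0, -107.7]
force: [0.4, 1.1, 0.5]
opening: 0.0003
gripper_force: 0.0
```

View pics/c3.png

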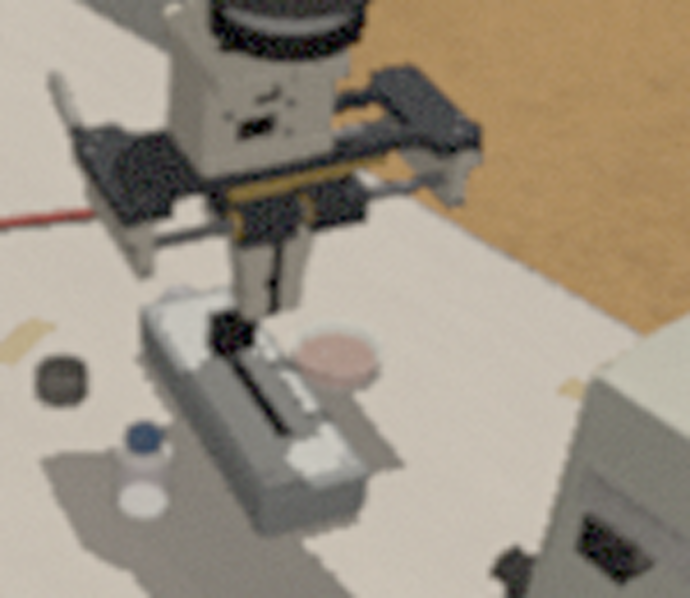

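The fingertips, at about (268,312), are above the box. The lever is at (232,330), and the small things haven't moved. I'll check the projection before going down.

```bash
python3 - <<'E'
from h import *
e=snapshot("side")
for X in [(.4524,-.2617,.093),(.4524,-.2617,.048),(.4445,-.2925,.07)]:
    print((pix(e,X)-[235,100]+.5)*4.6)
E
```

```text
[260.5934611  305.52964576]
[255.48737326 370.06863836]
[231.16921404 306.80727929]
```

```bash
python3 -m handwheel '[[-1,0,-0.06,0.6,0,0,0],[-1,0,0,0.6,0,0,0],[-1,0,0,0.4,0,0,0],[-1,0,0,0.2,0,0,0],[-1,0,0,0,0,0,0]]'; python3 -m handwheel '[[-1,0.2,0,0,0,0,0],[-1,0.2,0,0,0,0,0],[-1,0,0,0,0,0,0]]'
```

```text
clock: 5.38
tool_pos: [0.4547, -0.262, 0.2267]
orientation: [180.0, -0.0, -107.7]
force: [0.4, 0.2, 0.4]
opening: 0.0005
gripper_force: 0.0
clock: 5.75
tool_pos: [0.4516, -0.272, 0.2274]
orientation: [-180.0, 0.0, -107.7]
force: [0.3, 0.3, 0.1]
opening: 0.0006
gripper_force: 0.0
```

```bash
python3 -m handwheel '[[-1,0.06,0,0,0,0,0],[-1,0.06,0,0,0,0,0],[-1,0.06,0,0,0,0,0],[-1,0,0,0,0,0,0]]';for i in 1; do python3 -m handwheel '[[-1,0.04,0,0,0,0,0],[-1,0.04,0,0,0,0,0],[-1,0,0,0,0,0,0]]'; done;python3 -m handwheel '[[-1,0.04,0,0,0,0,0],[-1,0.04,0,0,0,0,0],[-1,0,0,0,0,0,0]]'
```

```text
clock: 6.25
tool_pos: [0.4504, -0.2757, 0.2272]
orientation: [-180.0, 0.0, -107.7]
force: [0.8, 3.4, 0.3]
opening: 0.0008
gripper_force: 1.7
clock: 6.62
tool_pos: [0.4498, -0.2774, 0.2272]
orientation: [-180.0, 0.0, -107.7]
force: [0.3, 5.8, 2.7]
opening: 0.0003
gripper_force: 2.6
clock: 7.0
tool_pos: [0.4491, -0.2795, 0.2272]
orientation: [180.0, 0.0, -107.6]
force: [0.5, 4.0, 1.8]
opening: 0.0003
gripper_force: 1.9
```

```bash
python3 -m handwheel '[[-1,0.04,0,0,0,0,0],[-1,0.04,0,0,0,0,0],[-1,0,0,0,0,0,0]]';python3 -m handwheel '[[-1,0.04,0,0,0,0,0],[-1,0.04,0,0,0,0,0],[-1,0,0,0,0,0,0]]';python3 -m handwheel '[[-1,0.04,0,0,0,0,0],[-1,0.04,0,0,0,0,0],[-1,0,0,0,0,0,0]]'
```

```text
clock: 7.38
tool_pos: [0.4484, -0.2818, 0.2271]
orientation: [180.0, -0.0, -107.7]
force: [-0.3, 1.3, 0.2]
opening: 0.0002
gripper_force: 0.5
clock: 7.75
tool_pos: [0.4478, -0.2836, 0.2271]
orientation: [180.0, -0.0, -107.7]
force: [0.1, -0.5, -0.4]
opening: 0.0001
gripper_force: 0.0
clock: 8.12
tool_pos: [0.4472, -0.2854, 0.2271]
orientation: [180.0, -0.0, -107.7]
force: [0.1, -0.1, 0.3]
opening: 0.0003
gripper_force: 0.0
```

```bash
python3 -m handwheel '[[-1,0.06,0,0,0,0,0],[-1,0.06,0,0,0,0,0],[-1,0.06,0,0,0,0,0],[-1,0,0,0,0,0,0]]';python3 -m handwheel '[[-1,0.04,0,0,0,0,0],[-1,0,0,0,0,0,0]]';python3 -m handwheel '[[-1,0.04,0,0,0,0,0],[-1,0,0,0,0,0,0]]'
```

```text
clock: 8.62
tool_pos: [0.4459, -0.2898, 0.2272]
orientation: [-180.0, 0.0, -107.7]
force: [0.1, 0.3, -0.2]
opening: 0.0003
gripper_force: 0.0
clock: 8.88
tool_pos: [0.4456, -0.2905, 0.2271]
orientation: [-180.0, 0.0, -107.7]
force: [0.4, -0.1, 0.6]
opening: 0.0003
gripper_force: 0.5
clock: 9.12
tool_pos: [0.4454, -0.2912, 0.2272]
orientation: [-180.0, 0.0, -107.7]
force: [1.1, 4.8, 0.8]
opening: 0.0005
gripper_force: 2.4
```

```bash
python3 -m handwheel '[[-1,-0.2,0,0,0,0,0],[-1,-0.2,0,0,0,0,0],[-1,0,0,-0.6,0,0,0],[-1,0,0,-0.7,0,0,0],[-1,0,0,-0.7,0,0,0]]';python3 -m handwheel '[[-1,0.6,0,0,0,0,0],[-1,0.6,0,0,0,0,0],[-1,0.6,0,0,0,0,0],[-1,0.5,0,0,0,0,0],[-1,0,0,0,0,0,0]]'
python3 - <<'E'
from h import *
e=snapshot("side");b=e["color"][120:230,235:365,::-1]
cv2.imwrite("pics/c4.png",cv2.resize(np.clip((b/255.)**.6*255,0,255).astype('uint8'),(650,550),interpolation=cv2.INTER_CUBIC))
d=np.array([.3007,.9537])
for k in (0,.016): print(k,(pix(e,[*(np.array([.4397,-.3077])+k*d),.07])-[235,120]+.5)*5)
E
```

```text
clock: 9.75
tool_pos: [0.4484, -0.2821, 0.2787]
orientation: [-180.0, -0.0, -107.6]
force: [0.3, -0.1, 0.6]
opening: 0.0003
gripper_force: 0.0
clock: 10.38
tool_pos: [0.4304, -0.3378, 0.2767]
orientation: [179.9, -0.0, -107.8]
force: [0.2, -0.1, 0.3]
opening: 0.0005
gripper_force: 0.0
0 [238.71757914 216.15521734]
0.016 [251.33125114 233.5490068 ]
```

View pics/c4.png

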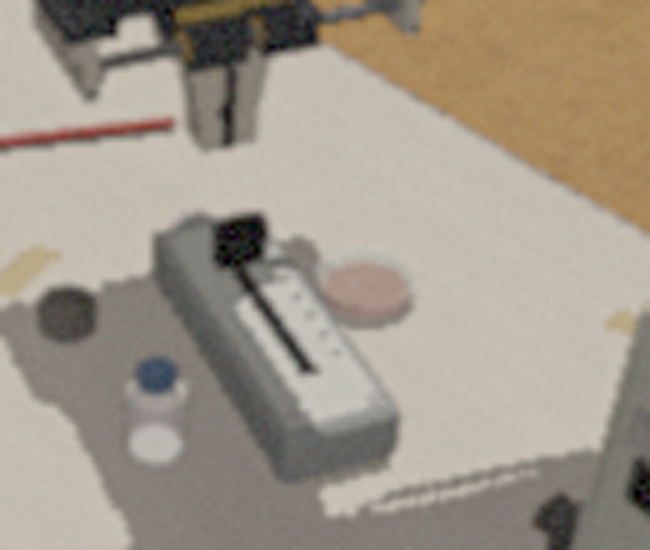

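The lever stands at home, its top at (240,218) against (239,216) expected, with all five dots ahead of it. Going down on the port side.

```bash
python3 -m handwheel '[[-1,0,0,0.6,0,0,0],[-1,0,0,0.6,0,0,0],[-1,0,0,0.5,0,0,0],[-1,0,0,0.25,0,0,0],[-1,0,0,0,0,0,0]]'; python3 -m handwheel '[[-1,-0.12,0,0,0,0,0],[-1,-0.12,0,0,0,0,0],[-1,-0.12,0,0,0,0,0],[-1,0,0,0,0,0,0]]'; python3 -m handwheel '[[-1,-0.04,0,0,0,0,0],[-1,-0.04,0,0,0,0,0],[-1,0,0,0,0,0,0]]'; python3 -m handwheel '[[-1,-0.04,0,0,0,0,0],[-1,0,0,0,0,0,0]]'; python3 -m handwheel '[[-1,-0.04,0,0,0,0,0],[-1,0,0,0,0,0,0]]'
```

```text
clock: 11.05
tool_pos: [0.4308, -0.3367, 0.2278]
orientation: [179.9, -0.0, -107.6]
force: [-0.3, 0.2, -0.1]
opening: 0.0003
gripper_force: 0.0
clock: 11.55
tool_pos: [0.4337, -0.328, 0.2287]
orientation: [-180.0, 0.0, -107.6]
force: [-0.7, 0.1, 0.1]
opening: 0.0005
gripper_force: 0.0
clock: 11.92
tool_pos: [0.4342, -0.3263, 0.2284]
orientation: [180.0, -0.0, -107.7]
force: [-0.7, 0.4, 0.1]
opening: 0.0007
gripper_force: 0.0
clock: 12.18
tool_pos: [0.4345, -0.3254, 0.2284]
orientation: [180.0, -0.0, -107.7]
force: [0.4, 0.2, -0.4]
opening: -0.0
gripper_force: 0.0
clock: 12.42
tool_pos: [0.4349, -0.3244, 0.2284]
orientation: [-180.0, 0.0, -107.7]
force: [0.0, 0.1, -0.6]
opening: 0.0003
gripper_force: 0.0
```

```bash
python3 -m handwheel '[[-1,-0.04,0,0,0,0,0],[-1,0,0,0,0,0,0]]'; python3 -m handwheel '[[-1,-0.04,0,0,0,0,0],[-1,0,0,0,0,0,0]]'; python3 -m handwheel '[[-1,-0.04,0,0,0,0,0],[-1,0,0,0,0,0,0]]'; python3 -m handwheel '[[-1,-0.04,0,0,0,0,0],[-1,0,0,0,0,0,0]]'; python3 -m handwheel '[[-1,-0.04,0,0,0,0,0],[-1,0,0,0,0,0,0]]'
```

```text
clock: 12.68
tool_pos: [0.4351, -0.3234, 0.2284]
orientation: [-180.0, 0.0, -107.7]
force: [-0.0, -0.3, 0.4]
opening: 0.0002
gripper_force: 0.0
clock: 12.92
tool_pos: [0.4354, -0.3227, 0.2284]
orientation: [-180.0, -0.0, -107.7]
force: [-1.0, -2.7, -0.2]
opening: 0.0006
gripper_force: 1.4
clock: 13.18
tool_pos: [0.4357, -0.3219, 0.2285]
orientation: [-180.0, -0.0, -107.7]
force: [-0.4, -4.8, -0.9]
opening: 0.0005
gripper_force: 2.7
clock: 13.42
tool_pos: [0.4359, -0.321, 0.2284]
orientation: [180.0, -0.0, -107.7]
force: [-0.8, -5.7, -0.7]
opening: 0.0004
gripper_force: 2.6
clock: 13.68
tool_pos: [0.4363, -0.3199, 0.2284]
orientation: [180.0, -0.0, -107.7]
force: [-0.8, -5.0, 0.0]
opening: 0.0003
gripper_force: 2.4
```

```bash
python3 -m handwheel '[[-1,-0.04,0,0,0,0,0],[-1,-0.04,0,0,0,0,0],[-1,0,0,0,0,0,0]]'; python3 -m handwheel '[[-1,-0.04,0,0,0,0,0],[-1,-0.04,0,0,0,0,0],[-1,0,0,0,0,0,0]]'; python3 -m handwheel '[[-1,-0.04,0,0,0,0,0],[-1,-0.04,0,0,0,0,0],[-1,0,0,0,0,0,0]]';
```

```text
clock: 14.05
tool_pos: [0.437, -0.3176, 0.2284]
orientation: [-180.0, 0.0, -107.7]
force: [-1.2, -3.1, 0.9]
opening: 0.0003
gripper_force: 1.0
clock: 14.42
tool_pos: [0.4376, -0.3156, 0.2284]
orientation: [180.0, 0.0, -107.7]
force: [-1.1, -0.1, -0.0]
opening: 0.0006
gripper_force: 0.0
clock: 14.8
tool_pos: [0.4382, -0.3138, 0.2284]
orientation: [180.0, 0.0, -107.7]
force: [0.0, 0.3, 0.3]
opening: 0.0003
gripper_force: 0.0
```

Jump 1 came as predicted. I'll go on to the second, with contact expected at y≈-0.308 and the jump at -0.300.

```bash
python3 -m handwheel '[[-1,-0.06,0,0,0,0,0],[-1,-0.06,0,0,0,0,0],[-1,-0.06,0,0,0,0,0],[-1,0,0,0,0,0,0]]'; python3 -m handwheel '[[-1,-0.04,0,0,0,0,0],[-1,-0.04,0,0,0,0,0],[-1,-0.04,0,0,0,0,0],[-1,0,0,0,0,0,0]]'; python3 -m handwheel '[[-1,-0.04,0,0,0,0,0],[-1,-0.04,0,0,0,0,0],[-1,-0.04,0,0,0,0,0],[-1,0,0,0,0,0,0]]'; python3 -m handwheel '[[-1,-0.04,0,0,0,0,0],[-1,-0.04,0,0,0,0,0],[-1,0,0,0,0,0,0]]'
```

```text
clock: 15.3
tool_pos: [0.4396, -0.3095, 0.2284]
orientation: [180.0, 0.0, -107.6]
force: [0.8, 0.3, -0.2]
opening: 0.0004
gripper_force: 0.0
clock: 15.8
tool_pos: [0.4404, -0.3071, 0.2284]
orientation: [180.0, -0.0, -107.7]
force: [-1.3, -4.4, -2.0]
opening: 0.0006
gripper_force: 2.3
clock: 16.3
tool_pos: [0.4413, -0.3041, 0.2284]
orientation: [-180.0, -0.0, -107.7]
force: [-0.4, -4.1, 0.2]
opening: 0.0005
gripper_force: 2.1
clock: 16.68
tool_pos: [0.442, -0.3018, 0.2284]
orientation: [-180.0, 0.0, -107.7]
force: [-0.2, -1.8, 0.4]
opening: 0.0002
gripper_force: 0.8
```

```bash
python3 -m handwheel '[[-1,-0.04,0,0,0,0,0],[-1,-0.04,0,0,0,0,0],[-1,0,0,0,0,0,0]]'; python3 -m handwheel '[[-1,-0.04,0,0,0,0,0],[-1,0,0,0,0,0,0]]'; python3 -m handwheel '[[-1,-0.04,0,0,0,0,0],[-1,-0.04,0,0,0,0,0],[-1,-0.04,0,0,0,0,0],[-1,0,0,0,0,0,0]]'
```

```text
clock: 17.05
tool_pos: [0.4426, -0.2999, 0.2284]
orientation: [180.0, 0.0, -107.6]
force: [0.0, -0.0, -0.7]
opening: 0.0005
gripper_force: 0.0
clock: 17.3
tool_pos: [0.4429, -0.299, 0.2284]
orientation: [180.0, 0.0, -107.6]
force: [-0.4, -0.4, 0.1]
opening: 0.0007
gripper_force: 0.0
clock: 17.8
tool_pos: [0.4438, -0.2963, 0.2284]
orientation: [-180.0, -0.0, -107.6]
force: [0.3, -0.3, 0.2]
opening: 0.0003
gripper_force: 0.0
```

Jump 2 is done. For the third, I expect contact at about -0.2925 and the jump at about -0.285.

```bash
python3 -m handwheel '[[-1,-0.04,0,0,0,0,0],[-1,-0.04,0,0,0,0,0],[-1,-0.04,0,0,0,0,0],[-1,0,0,0,0,0,0]]'; python3 -m handwheel '[[-1,-0.04,0,0,0,0,0],[-1,-0.04,0,0,0,0,0],[-1,0,0,0,0,0,0]]'; python3 -m handwheel '[[-1,-0.04,0,0,0,0,0],[-1,-0.04,0,0,0,0,0],[-1,0,0,0,0,0,0]]'; python3 -m handwheel '[[-1,-0.04,0,0,0,0,0],[-1,-0.04,0,0,0,0,0],[-1,0,0,0,0,0,0]]'
```

```text
clock: 18.3
tool_pos: [0.4447, -0.2934, 0.2284]
orientation: [180.0, -0.0, -107.6]
force: [-0.1, -0.2, 0.3]
opening: 0.0005
gripper_force: 0.0
clock: 18.68
tool_pos: [0.4452, -0.2919, 0.2284]
orientation: [180.0, -0.0, -107.7]
force: [-1.2, -4.6, -0.4]
opening: 0.0002
gripper_force: 2.4
clock: 19.05
tool_pos: [0.4458, -0.2899, 0.2284]
orientation: [180.0, -0.0, -107.7]
force: [-1.2, -4.9, -0.5]
opening: 0.0004
gripper_force: 2.6
clock: 19.42
tool_pos: [0.4466, -0.2876, 0.2284]
orientation: [-180.0, 0.0, -107.7]
force: [-0.8, -3.3, 0.8]
opening: 0.0005
gripper_force: 1.4
```

```bash
python3 -m handwheel '[[-1,-0.04,0,0,0,0,0],[-1,0,0,0,0,0,0]]'; python3 -m handwheel '[[-1,-0.04,0,0,0,0,0],[-1,0,0,0,0,0,0]]'; python3 -m handwheel '[[-1,-0.03,0,0,0,0,0],[-1,0,0,0,0,0,0]]'
```

```text
clock: 19.68
tool_pos: [0.4469, -0.2866, 0.2284]
orientation: [-180.0, 0.0, -107.7]
force: [0.4, -0.9, 0.5]
opening: 0.0004
gripper_force: 0.8
clock: 19.92
tool_pos: [0.4472, -0.2857, 0.2284]
orientation: [-180.0, 0.0, -107.7]
force: [-0.5, -1.2, 0.5]
opening: 0.0004
gripper_force: 0.3
clock: 20.18
tool_pos: [0.4474, -0.285, 0.2284]
orientation: [-180.0, 0.0, -107.7]
force: [-0.3, 0.8, -0.1]
opening: 0.0001
gripper_force: 0.1
```

```bash
python3 -m handwheel '[[-1,-0.04,0,0,0,0,0],[-1,0,0,0,0,0,0]]'; python3 -m handwheel '[[-1,-0.03,0,0,0,0,0],[-1,0,0,0,0,0,0]]'
```

```text
clock: 20.42
tool_pos: [0.4477, -0.284, 0.2284]
orientation: [180.0, 0.0, -107.7]
force: [0.7, 0.5, 0.6]
opening: 0.0004
gripper_force: 0.0
clock: 20.68
tool_pos: [0.4479, -0.2834, 0.2284]
orientation: [180.0, 0.0, -107.7]
force: [-0.4, 0.3, 0.1]
opening: 0.0003
gripper_force: 0.0
```

Jump 3 is done, with no force left. I'll back off, rise clear and look.

```bash
python3 -m handwheel '[[-1,0.3,0,0,0,0,0],[-1,0.3,0,0,0,0,0],[-1,0,0,-0.7,0,0,0],[-1,0,0,-0.9,0,0,0],[-1,0,0,-0.9,0,0,0]]';python3 -m handwheel '[[-1,0.9,0,-0.5,0,0,0],[-1,0.9,0,-0.5,0,0,0],[-1,0.9,0,0,0,0,0],[-1,0.5,0,0,0,0,0],[-1,0,0,0,0,0,0]]'
python3 - <<'E'
from h import *
e=snapshot("side");b=e["color"][120:230,235:365,::-1]
cv2.imwrite("pics/c5.png",cv2.resize(np.clip((b/255.)**.6*255,0,255).astype('uint8'),(650,550),interpolation=cv2.INTER_CUBIC))
d=np.array([.3007,.9537])
for k in (.032,.048,.064): print(k,(pix(e,[*(np.array([.4397,-.3077])+k*d),.07])-[235,120]+.5)*5)
E
```

```text
clock: 21.3
tool_pos: [0.443, -0.2983, 0.2915]
orientation: [180.0, -0.0, -107.7]
force: [0.5, 0.6, -0.6]
opening: 0.0004
gripper_force: 0.0
clock: 21.92
tool_pos: [0.4186, -0.3746, 0.3155]
orientation: [180.0, 0.0, -107.7]
force: [-0.0, -0.1, 0.4]
opening: 0.0004
gripper_force: 0.0
0.032 [264.26107407 251.37875674]
0.048 [277.51908485 269.66106565]
0.064 [291.1179393  288.41338545]
```

View pics/c5.png

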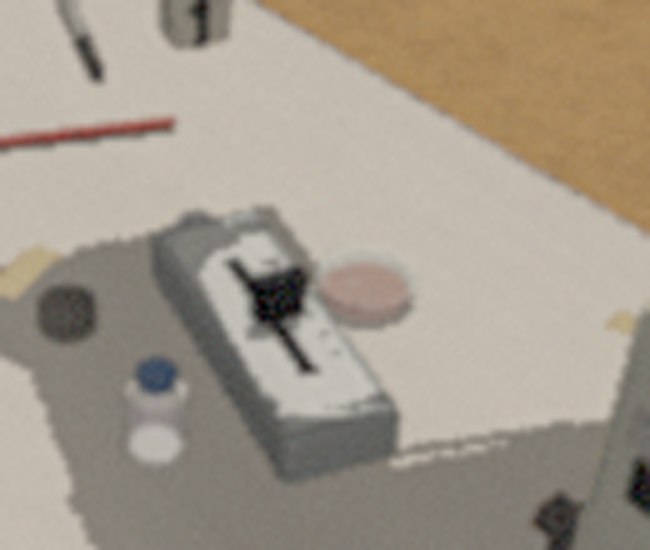

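The lever's top is near (279,274), where the third click should be (278,270), with two dots left ahead of it. The dropper, cap and dish are where they were, and the gripper is clear.

```bash
python3 -c "
from plant import *
print(close_job())"
```

```text
the job is handed in; nothing more can be done
None
```

The lever was pushed to its home end, then out click by click to the third click, where it rests. The small things were not moved, and the job was handed in at about 22 s with the gripper clear.

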